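Slip-test cabinet feet on the tilting plane and sort them

ROBOT

A 6-joint arm with a two-finger parallel gripper is mounted at the origin on the work surface. World frame = base frame: x ahead of the robot, y to its left, z up, the work surface at z = 0. Lengths are in m, angles in rad, forces in N, time in s.
With the tool pointing down it reaches from about 0.3 to 0.825 m from the base axis. Payload 5.4 kg.
Tool frame: the origin (TCP) lies at the very end of the fingers, on their centre line; the grasp point (between the pads) lies 19 mm behind it; z points along the fingers, y is the direction in which the jaws open and shut (so a half turn about z gives the same grasp; the last joint's range is limited). The gripper opens to 92 mm and grips with 3 to 60 N. Pads are 20 mm wide; open, the fingers measure 128 mm over their backs; the gripper's body (75 mm by 189 mm) begins 69 mm behind the grasp point.
Start: joints at [1.09, 0.158, 1.597, -0, 1.386, -0.21], TCP at [0.154, 0.554, 0.215] pointing down, gripper open.
Joint ranges: [-2.91, 2.91], [-0.94, 2.29], [0.18, 2.7], [-1.29, 4.43], [0.17, 2.64], [-3, 3]. Speed limits (rad/s): [2.57, 2.57, 3.14, 3.14, 3.14, 3.14].

INTERFACE

Orientations are given as a rotation vector (axis times angle).
In Python, from cell import bot, eyes, job, nets gives the robot as it stands.
- The arm moves only by the shell command python3 -m jog 'ROWS'. ROWS is JSON, a list that holds one entry, the list of rows, each a list of 5 numbers: the opening, from 0 (shut) to 1 (fully open), then the shift along the world's x, y, z in m, then the turn about the world's z in rad. A call has 1 to 10 rows; each row is the pose to reach, as a shift and turn from the pose commanded when the call began; what a row does not reach only later rows make up. A row lasts 1/10 s, in which the tool goes at most 50 mm and 8.59 degrees, less where a joint would pass 70% of its speed; a pose out of reach is approached as far as the arm can. A call with a gripper value outside its range is refused whole. The fingers move at their own pace and stop on an object; the grip force is fixed at half the most. Time passes only in rows, so rows that repeat a pose let the fingers close. It gives the time, the measured TCP pose, the force and the opening at its end, in the units of the state.
- bot.read_state(): the state, without advancing time (a new reading comes with each control period).
- eyes.camera(name): name is "side" or "top" or "wrist"; returns (picture, depth): 420x560x3 uint8, red, green, blue; 420x560 float32, m along the optical axis (not along the pixel's ray), 0 where there is no reading.
- eyes.camera_info(name): a dict with "fx", "fy", "cx", "cy" (pixels), "k1" (the pictures are not rectified: a ray, as slopes to the right and down, at radius r is drawn at 1 + k1 r^2 times it, then the intrinsics apply), "T" (4x4, takes a point from camera to world coordinates); the wrist camera has in their place "mount" (4x4, takes a point from camera to tool coordinates, whose origin is the TCP and whose axes are the flange's). Camera axes: x right, y up, looking along -z (the intrinsics and any distortion apply to the point x, -y, -z); pixel columns grow to the right and rows downward; lengths in m; the calibration is good to about 2 mm. A picture is of the moment at which its call begins: read the wrist's pose just before it. camera_info takes no time and is no camera call.
- job.close_job(): hands the job in, once; it reports no verdict.
Trained networks look in the newest picture that a camera, given by its name, has taken for a name from the list of things; names that differ only in an ending like _2 or _b are one class to them, and where a whole thing is asked for, a point or a joint stands for the part that bears it (a point fixed in the world has none). Each returns a list of dicts, best first, with "confidence" (0 to 1); they miss things now and then, are a little off and sometimes report something else, mostly with a low value. They report only what shows in the picture. A call takes as long as a camera call. They do not tell look-alikes from the thing itself.
- nets.cut_out(camera, thing): "region" (420x560 bool, what is visible of it) and "rect" ([left, top, right, bottom] as shares, 0 to 1, of the picture: columns of its width, rows of its height, round what is visible of it).
- nets.mark_of(camera, thing): "at" ([column, row] as shares, 0 to 1, of the picture: columns of its width, rows of its height: a listed point, or the origin of a listed thing).
The state is a dict: "time_s": time; "joints": joint angles; "dq": joint speeds; "joint_torque": joint torques, N m; "ee_pos": TCP position; "tool_rot": TCP orientation; "contact_force": force on the tool from outside, world axes, zero at the start; "moment": the same for the moment, N m; "finger_gap": finger opening in m.
Only numpy, scipy, OpenCV 4.12 (cv2) and the standard library are available. Lean on these libraries where they do the work, as an engineer would, in place of code of your own. Each camera call takes 0.05 s, during which the arm holds its last target.

TASK

Three gramophone cabinet feet stand on the veneer-faced tilting plane; they look alike, but some rubber soles have gone hard. Swing the plane smoothly right up to its stop, see which feet slide down and which hold, and lower it flat again with the feet still on it. First take whatever slid off to the red tray, so that nothing gets mixed up, then put those that held in the green tray; set each foot down gently and upright, and leave everything else on the cart where it is.

Things in the scene. Friction and masses are not known exactly. Their poses are not given: they have to be found in the camera images.
- ramp (a joint): tilt of the slip tester's plane, rad: 0 = flat on its rest bar (start), 0.36 (21 degrees) = at its upper stop. The hinge is at the end farther from the robot, the free edge with the handle towards the robot. It is stiff and counterbalanced: the plane stays wherever it is left; lifting it at the handle with the feet on takes up to 10 N, pushing it down less.
- ramp_handle (a point): middle of the plane's black handle, a level round bar 22 thick, 75 long, projecting from the middle of the free edge along this frame's x (the frame turns with the plane), 50 above the cart top when flat. Room below and on both sides: pinch it across, along y; it turns in the grip as the plane tilts. It swings on an arc of radius 293 about the hinge.
- ramp_hinge (a point): point on the hinge axis at the middle of the plane's width, 50 above the cart top. x: horizontal, square to the hinge axis, pointing away from the handle; y: along the hinge axis; z up. The handle swings up about y.
- ramp_face (a point): centre of the plane's polished walnut veneer surface, 240 (x) x 270 (y), 60 above the cart top when flat. Axes turn with the plane: x down the slope towards the hinge (free edge at x = -120; a rubber-faced stop bar 16 high at x = +107 catches what slides down), y across, z square to the surface.
- tester: grey cast bed of the slip tester, 280 x 300 x 12, fixed to the cart, under the plane; origin on the cart top under the centre of the plane. On its +y side stands a thin white quadrant scale reaching 135 above the cart top.
- green_tray_floor (a point): centre of the floor of the green tray (for feet that hold): inside 212 (x) x 122 (y), floor 4 above the cart top, walls 4 thick, rim 26 above the cart top; x along its length, z up. Fixed to the cart.
- red_tray_floor (a point): centre of the floor of the red tray (for feet that slip): same size and axes as the green tray. Fixed to the cart.
- foot_a_mid (a point): centre of a turned cabinet foot, on its axis (z), 35 above its underside; three look alike, about 200 g. Black rubber sole and brass flange, 76 across, up to 14 above the underside; then a straight round walnut neck 40 across up to the top at 70: grip the neck here or a little higher, from any side. Starts on the upper half of the plane, 90 from the next. A hardened sole cannot be seen.
- foot_b_mid (a point): centre of a turned cabinet foot, on its axis (z), 35 above its underside; three look alike, about 200 g. Black rubber sole and brass flange, 76 across, up to 14 above the underside; then a straight round walnut neck 40 across up to the top at 70: grip the neck here or a little higher, from any side. Starts on the upper half of the plane, 90 from the next. A hardened sole cannot be seen.
- foot_c_mid (a point): centre of a turned cabinet foot, on its axis (z), 35 above its underside; three look alike, about 200 g. Black rubber sole and brass flange, 76 across, up to 14 above the underside; then a straight round walnut neck 40 across up to the top at 70: grip the neck here or a little higher, from any side. Starts on the upper half of the plane, 90 from the next. A hardened sole cannot be seen.
- soundbox: bystander: tarnished silver gramophone soundbox, a disc 62 across and 42 high with its stub, lying on the cart. Origin: centre of its underside. Leave alone.
- gooseneck_1: bystander: bent brass gooseneck tube, 24 thick, about 150 x 120, lying flat. Origin on the cart top near its straight leg. Leave alone.
- gooseneck_2: bystander: a second bent brass gooseneck tube like the first. Leave alone.
- bracket: bystander: black iron L-shaped motor bracket, base 120 x 50, upright 72 high. Origin: centre of its underside. Leave alone.
- panel: bystander: walnut veneer panel 180 x 120 x 5 lying flat. Origin: centre of its underside. Leave alone.
- driver: bystander: screwdriver, 190 long, lying on the cart. Leave alone.
- foot_a: the same foot as foot_a_mid, with the origin at the centre of its underside.
- foot_b: the same foot as foot_b_mid, with the origin at the centre of its underside.
- foot_c: the same foot as foot_c_mid, with the origin at the centre of its underside.
Not all that is in view belongs to the job. What is shaped like the foot_b but turquoise is not meant.

How it is judged:
By the outcome, as a careful person would: the job done as asked, in the order asked, and still so for the second after the job is handed in, with the robot touching nothing.
It also fails if it takes over 72 s, if anything falls off the work surface, if the arm or the gripper's body presses on something with over 40 N, if the wrist force passes 120 N, or if a joint passes its speed limit or range.

## Working session

There is one attempt and no reset: what is moved stays moved. The work goes in short steps, Python scripts to look and compute and a shell command to move; the robot and the scene stay as the last step left them, time stands still between calls to the robot, and variables do not carry over. Pictures are saved under pics/ and viewed, and the job is handed in when it is done.

```bash
ls; mkdir -p pics; python3 - <<'E'
from cell import bot, eyes, job, nets
import cv2
s=bot.read_state(); print({k:(v if not hasattr(v,'round') else v) for k,v in s.items()})
for n in ["side","top","wrist"]:
    im,d=eyes.camera(n); cv2.imwrite(f"pics/{n}0.png",im[:,:,::-1]); i=eyes.camera_info(n); print(n,i)
E
```

```text
pics
{'time_s': 0.0, 'joints': array([ 1.08990460e+00,  1.59030946e-01,  1.59819281e+00, -2.14016479e-05,
        1.38619261e+00, -2.10108274e-01]), 'dq': array([ 0.0014313 ,  0.0003217 , -0.00015799, -0.00123131, -0.00256675,
       -0.00066493]), 'joint_torque': array([ 7.33546622e-04, -3.85565865e+01, -3.22114491e+01,  7.01484270e-02,
        3.77555948e-02, -1.39869421e-04]), 'ee_pos': array([0.15354798, 0.5534865 , 0.21364883]), 'tool_rot': array([-4.23960345e-01, -3.11224979e+00,  2.70606855e-03]), 'contact_force': array([ 0.29623682, -0.82269608,  0.54423232]), 'moment': array([-0.03581649,  0.02134858, -0.00096904]), 'finger_gap': 0.09166247738699583}
side {'fx': 441.6558477726409, 'fy': 441.6558477726409, 'cx': 279.4405347830956, 'cy': 215.18237446917615, 'k1': -0.055019022150852956, 'T': array([[ 0.92115882,  0.25357416, -0.29523986,  0.11903347],
       [-0.38883398,  0.56733729, -0.72590394, -1.07046377],
       [-0.0165699 ,  0.78347211,  0.621206  ,  1.01211095],
       [ 0.        ,  0.        ,  0.        ,  1.        ]])}
top {'fx': 520.572040603515, 'fy': 520.572040603515, 'cx': 277.86799587701256, 'cy': 204.09015951847445, 'k1': 0.03961513737906614, 'T': array([[ 0.02454926,  0.99119966, -0.13007906,  0.28897486],
       [-0.99966399,  0.02542271,  0.00505817, -0.01493793],
       [ 0.00832062,  0.12991118,  0.99149072,  1.97931059],
       [ 0.        ,  0.        ,  0.        ,  1.        ]])}
wrist {'fx': 319.4896876039279, 'fy': 319.4896876039279, 'cx': 275.46151368337803, 'cy': 213.12831644049103, 'k1': -0.05635849826951894, 'mount': array([[ 5.67275750e-05,  9.70380950e-01,  2.41579817e-01,
         6.78311345e-02],
       [ 9.99999980e-01, -8.12109518e-06, -2.02198256e-04,
         3.15817779e-04],
       [-1.94247444e-04,  2.41579823e-01, -9.70380931e-01,
        -1.70390219e-01],
       [ 0.00000000e+00,  0.00000000e+00,  0.00000000e+00,
         1.00000000e+00]])}
```

View pics/top0.png

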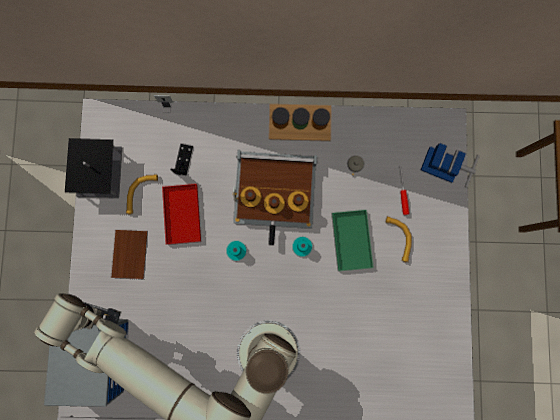

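View pics/side0.png

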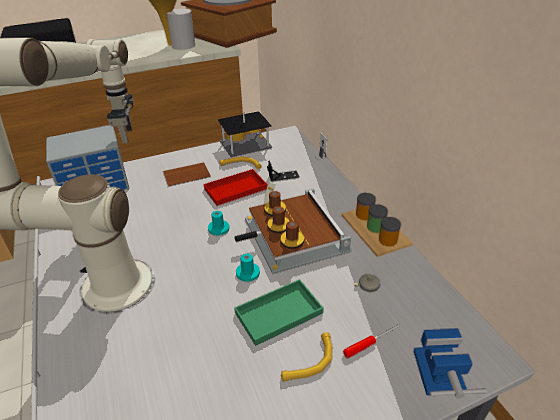

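```bash
cat > h.py <<'E'
from cell import bot, eyes, job, nets
import cv2, numpy as np
from scipy.spatial.transform import Rotation as R
def T_of(n,info):
    if n!="wrist": return info["T"]
    s=bot.read_state(); M=np.eye(4); M[:3,:3]=R.from_rotvec(s["tool_rot"]).as_matrix(); M[:3,3]=s["ee_pos"]
    return M@info["mount"]
def K(i): return np.array([[i["fx"],0,i["cx"]],[0,i["fy"],i["cy"]],[0,0,1]])
def cloud(n):
    i=eyes.camera_info(n); T=T_of(n,i); im,d=eyes.camera(n)
    v,u=np.mgrid[0:420,0:560]; p=np.stack([u,v],-1).reshape(-1,1,2).astype(float)
    x=cv2.undistortPoints(p,K(i),np.array([i["k1"],0,0,0.])).reshape(420,560,2)
    P=np.stack([x[...,0]*d,-x[...,1]*d,-d],-1)@T[:3,:3].T+T[:3,3]
    P[d==0]=np.nan
    return im,d,P,T,i
def ray(i,T,px,z):
    x=cv2.undistortPoints(np.array([[px]],float),K(i),np.array([i["k1"],0,0,0.])).ravel()
    r=T[:3,:3]@np.array([x[0],-x[1],-1]); o=T[:3,3]; return o+r*(z-o[2])/r[2]
E
python3 - <<'E'
from h import *
np.set_printoptions(precision=4,suppress=True)
im,d,P,T,i=cloud("top")
S=np.array([560,420])
for th in ["foot_a_mid","ramp_handle","ramp_hinge","ramp_face","green_tray_floor","red_tray_floor","tester"]:
    z={"foot_a_mid":.095,"ramp_handle":.05,"ramp_hinge":.05,"ramp_face":.06,"green_tray_floor":.004,"red_tray_floor":.004,"tester":0}[th]
    for r in nets.mark_of("top",th):
        px=np.array(r["at"])*S; print(th,round(r["confidence"],2),px,ray(i,T,px,z), P[int(px[1]),int(px[0])])
# edges
for c in [(250,190),(274,196),(298,193),(236,243),(302,240)]:
    print(c,P[c[1],c[0]])
hsv=cv2.cvtColor(im,cv2.COLOR_RGB2HSV)
for nm,lo,hi in [("green",(60,100,40),(85,255,255)),("red",(0,200,60),(4,255,255)),("turq",(86,150,60),(94,255,255))]:
    m=cv2.inRange(hsv,lo,hi); n,l,st,ce=cv2.connectedComponentsWithStats(m)
    for k in range(1,n):
        if st[k,4]>80:
            Q=P[l==k]; Q=Q[~np.isnan(Q[:,0])]; print(nm,st[k],ce[k],Q.min(0),Q.max(0), cv2.minAreaRect((Q[:,:2]*1000).astype(np.float32)))
print(bot.read_state()["time_s"])
cv2.imwrite("pics/topz.png",cv2.resize(im[130:290,150:390],None,fx=3.3,fy=3.3,interpolation=cv2.INTER_CUBIC)[:,:,::-1])
E
```

```text
foot_a_mid 0.55 [249.816 194.796] [0.5678 0.0789 0.095 ] [0.5647 0.0799 0.1349]
foot_a_mid 0.28 [248.584 199.206] [0.5514 0.0828 0.095 ] [0.5475 0.0832 0.128 ]
foot_a_mid 0.27 [275.912 203.28 ] [ 0.539  -0.0173  0.095 ] [ 0.5361 -0.014   0.1238]
ramp_handle 0.74 [248.472 197.988] [0.5623 0.0857 0.05  ] [0.5546 0.0834 0.1293]
ramp_handle 0.64 [273.    235.284] [ 0.425  -0.0096  0.05  ] [ 0.4253 -0.0096  0.0613]
ramp_hinge 0.91 [278.376 156.408] [ 0.724  -0.0222  0.05  ] [ 0.7337 -0.0209  0.0136]
ramp_hinge 0.48 [249.704 193.788] [0.5783 0.0816 0.05  ] [0.5685 0.08   0.1341]
ramp_face 0.7 [276.92  186.312] [ 0.6076 -0.0195  0.06  ] [ 0.6074 -0.0161  0.0681]
green_tray_floor 0.6 [352.128 242.214] [ 0.4096 -0.3101  0.004 ] [ 0.4099 -0.3084  0.0116]
tester 0.76 [276.08  191.982] [ 0.5954 -0.017   0.    ] [ 0.5889 -0.0165  0.0658]
tester 0.68 [355.376 164.514] [ 0.7109 -0.3214  0.    ] [ 0.7059 -0.3149  0.0327]
(250, 190) [0.5802 0.077  0.1292]
(274, 196) [ 0.5594 -0.0098  0.1374]
(298, 193) [ 0.5824 -0.0982  0.0732]
(236, 243) [0.395  0.129  0.0144]
(302, 240) [ 0.4128 -0.1197  0.0086]
gr
[... 309 characters left out ...]
0.6813049316406, 338.57489013671875), (219.05665588378906, 129.25750732421875), 7.220090389251709)
red [401 190   8  25 136] [404.2794 202.25  ] [ 0.5202 -0.5174  0.0108] [ 0.6141 -0.4898  0.0379] ((566.6731567382812, -502.79400634765625), (93.09588623046875, 22.790298461914062), 5.190428733825684)
turq [293 237  19  19 277] [301.9531 246.065 ] [ 0.3558 -0.1549 -0.0085] [ 0.4257 -0.0854  0.0803] ((390.66943359375, -120.41697692871094), (69.27696228027344, 69.62504577636719), 1.7060937881469727)
turq [227 241  19  20 274] [236.0584 250.2263] [ 0.3313  0.0936 -0.001 ] [0.4027 0.1626 0.0798] ((368.9276123046875, 128.34400939941406), (69.39187622070312, 68.76795959472656), 46.5090217590332)
0.55
```

View pics/topz.png

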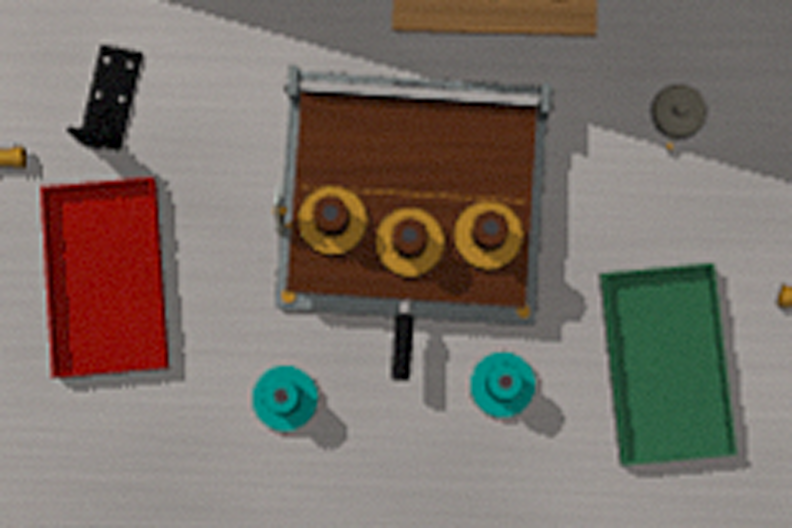

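```bash
python3 -m jog '[[[1,0.02,-0.04,0,0],[1,0.04,-0.08,0,0.05],[1,0.06,-0.125,0,0.1],[1,0.08,-0.17,0,0.15],[1,0.1,-0.21,0,0.2],[1,0.12,-0.255,0,0.22],[1,0.14,-0.3,0,0.22],[1,0.16,-0.34,0,0.22],[1,0.18,-0.385,0,0.22],[0.8,0.2,-0.43,0,0.22]]]'; python3 -m jog '[[[0.6,0.02,-0.04,0,0],[0.6,0.04,-0.08,0,0],[0.6,0.055,-0.12,0,0],[0.6,0.06,-0.133,0,0],[0.6,0.06,-0.133,0,0],[0.6,0.06,-0.133,0,0]]]'
python3 - <<'E'
from h import *
np.set_printoptions(precision=4,suppress=True)
s=bot.read_state();print(s["time_s"],s["ee_pos"],s["tool_rot"],s["finger_gap"])
im,d,P,T,i=cloud("wrist"); cv2.imwrite("pics/w1.png",im[:,:,::-1])
for th,z in [("foot_a_mid",.095),("ramp_handle",.05),("ramp_hinge",.05),("ramp_face",.06)]:
    for r in nets.mark_of("wrist",th):
        px=np.array(r["at"])*[560,420]; print(th,round(r["confidence"],2),px,ray(i,T,px,z))
E
```

```text
time_s: 1.55
ee_pos: [0.3544, 0.1222, 0.215]
tool_rot: [0.079, 3.139, 0.0]
contact_force: [0.9, 0.1, -0.0]
finger_gap: 0.0862
time_s: 2.15
ee_pos: [0.4135, -0.008, 0.2145]
tool_rot: [-0.079, -3.14, -0.001]
contact_force: [-0.6, 0.2, -0.2]
finger_gap: 0.055
2.15 [ 0.4135 -0.008   0.2145] [-0.0795 -3.1401 -0.0013] 0.05500951953985064
foot_a_mid 0.71 [366.8   344.988] [0.5665 0.0816 0.095 ]
ramp_handle 0.62 [281.904 210.882] [ 0.4269 -0.0012  0.05  ]
ramp_face 0.74 [280.392 356.496] [ 0.6031 -0.0112  0.06  ]
```

View pics/w1.png

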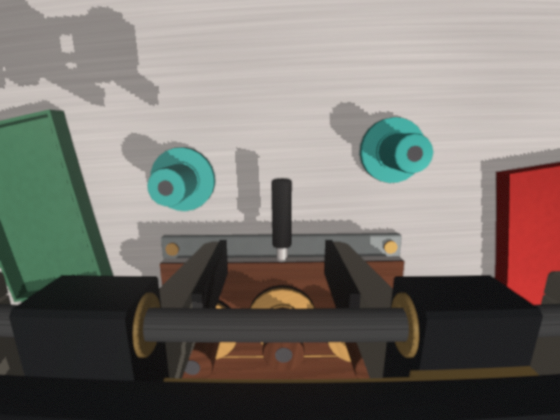

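```bash
python3 - <<'E'
from h import *
np.set_printoptions(precision=4,suppress=True)
i=eyes.camera_info("wrist");T=T_of("wrist",i)
for p,z in [((282,179),.055),((282,247),.055),((162,260),.06),((403,262),.06),((172,250),.06),((391,248),.06)]: print(p,ray(i,T,p,z))
print(T[:3,:3])
it=eyes.camera_info("top")
# zoomed top picks
for p,z in [((405,300),.061),((400,378),.061),((302,93),.06),((540,105),.06),((289,300),.06),((525,312),.06)]:
    q=(p[0]/3.3+150,p[1]/3.3+130); print(q,ray(it,it["T"],q,z))
E
```

```text
(282, 179) [0.3919 0.0004 0.055 ]
(282, 247) [ 0.4665 -0.0028  0.055 ]
(162, 260) [ 0.4737 -0.135   0.06  ]
(403, 262) [0.4891 0.1296 0.06  ]
(172, 250) [ 0.4626 -0.1224  0.06  ]
(391, 248) [0.472  0.1155 0.06  ]
[[ 0.0488 -0.9692 -0.2415]
 [ 0.9988  0.0474  0.0115]
 [ 0.0003 -0.2418  0.9703]]
(272.72727272727275, 220.90909090909093) [ 0.4774 -0.0072  0.061 ]
(271.21212121212125, 244.54545454545456) [ 0.39   -0.0039  0.061 ]
(241.5151515151515, 158.1818181818182) [0.7112 0.1161 0.06  ]
(313.6363636363636, 161.8181818181818) [ 0.7044 -0.1552  0.06  ]
(237.57575757575756, 220.90909090909093) [0.4742 0.1227 0.06  ]
(309.0909090909091, 224.54545454545456) [ 0.4674 -0.1421  0.06  ]
```

```bash
python3 -m jog '[[[0.6,0.013,0.006,-0.03,0],[0.6,0.013,0.006,-0.07,0],[0.6,0.013,0.006,-0.11,0],[0.6,0.013,0.006,-0.145,0],[0.6,0.013,0.006,-0.17,0],[0.6,0.013,0.006,-0.183,0],[0.6,0.013,0.006,-0.183,0],[0.6,0.013,0.006,-0.183,0]]]'
python3 - <<'E'
from h import *
im,d,P,T,i=cloud("wrist"); cv2.imwrite("pics/w2.png",im[:,:,::-1])
E
```

```text
time_s: 3.2
ee_pos: [0.4271, -0.0026, 0.0321]
tool_rot: [0.078, 3.14, -0.0]
contact_force: [-0.6, 0.5, -0.2]
finger_gap: 0.0549
```

View pics/w2.png

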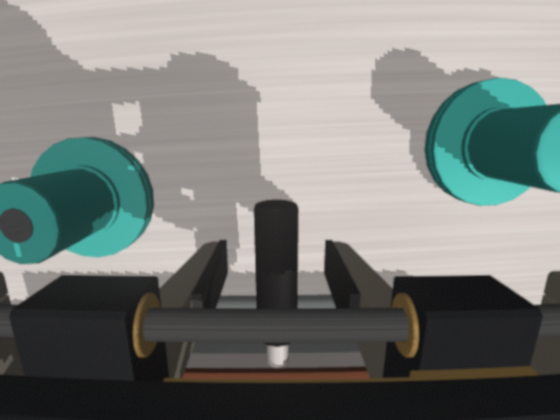

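```bash
python3 -m jog '[[[0.2,0,0,0,0],[0.1,0,0,0,0],[0.1,0,0,0,0],[0.1,0,0,0,0],[0.1,0,0,0,0],[0.1,0,0,0,0],[0.1,0,0,0,0],[0.1,0,0,0,0]]]'
```

```text
time_s: 4.05
ee_pos: [0.427, -0.0023, 0.0318]
tool_rot: [0.08, 3.14, 0.002]
contact_force: [0.2, 5.5, 2.7]
finger_gap: 0.0215
```

```bash
python3 -m jog '[[[0.1,0,0,0.0009,0],[0.1,0,0,0.0024,0],[0.1,0,0,0.0044,0],[0.1,0.0001,0,0.0071,0],[0.1,0.0002,0,0.01,0],[0.1,0.0003,0,0.0129,0],[0.1,0.0004,0,0.0159,0],[0.1,0.0006,0,0.0188,0],[0.1,0.0008,0,0.0217,0],[0.1,0.001,0,0.0247,0]]]'
```

```text
time_s: 5.05
ee_pos: [0.4278, -0.0023, 0.0554]
tool_rot: [0.08, 3.14, 0.002]
contact_force: [5.9, 3.8, -8.4]
finger_gap: 0.0215
```

```bash
python3 -m jog '[[[0.1,0.0003,0,0.0029,0],[0.1,0.0006,0,0.0058,0],[0.1,0.0009,0,0.0087,0],[0.1,0.0013,-0.0001,0.0117,0],[0.1,0.0016,-0.0001,0.0146,0],[0.1,0.002,-0.0001,0.0175,0],[0.1,0.0025,-0.0001,0.0204,0],[0.1,0.0029,-0.0001,0.0233,0],[0.1,0.0034,-0.0001,0.0262,0],[0.1,0.004,-0.0002,0.0291,0]]]'
```

```text
time_s: 6.05
ee_pos: [0.4311, -0.0024, 0.084]
tool_rot: [-0.08, -3.139, -0.002]
contact_force: [3.9, 3.8, -9.4]
finger_gap: 0.0211
```

```bash
python3 -m jog '[[[0.1,0.0005,0,0.0029,0],[0.1,0.0011,0,0.0058,0],[0.1,0.0017,-0.0001,0.0086,0],[0.1,0.0023,-0.0001,0.0115,0],[0.1,0.003,-0.0001,0.0144,0],[0.1,0.0037,-0.0002,0.0172,0],[0.1,0.0044,-0.0002,0.0201,0],[0.1,0.0052,-0.0002,0.0229,0],[0.1,0.006,-0.0003,0.0257,0],[0.1,0.0068,-0.0003,0.0286,0]]]'
```

```text
time_s: 7.05
ee_pos: [0.4375, -0.0027, 0.1129]
tool_rot: [-0.08, -3.138, -0.003]
contact_force: [1.4, 3.5, -9.1]
finger_gap: 0.0208
```

```bash
python3 -m jog '[[[0.1,0.0008,0,0.0028,0],[0.1,0.0017,0,0.0056,0],[0.1,0.0025,-0.0001,0.0084,0],[0.1,0.0034,-0.0001,0.0109,0],[0.1,0.0043,-0.0002,0.0134,0],[0.1,0.005,-0.0002,0.0156,0],[0.1,0.0057,-0.0002,0.0176,0],[0.1,0.0063,-0.0003,0.0192,0],[0.1,0.0068,-0.0003,0.0206,0],[0.1,0.0072,-0.0003,0.0215,0]]]'
python3 - <<'E'
from h import *
im,d,P,T,i=cloud("side"); cv2.imwrite("pics/s4.png",cv2.resize(im[160:300,180:400],None,fx=3.5,fy=3.5)[:,:,::-1])
E
```

```text
time_s: 8.05
ee_pos: [0.4446, -0.003, 0.1348]
tool_rot: [-0.08, -3.137, -0.003]
contact_force: [0.9, 5.0, -8.6]
finger_gap: 0.0211
```

View pics/s4.png

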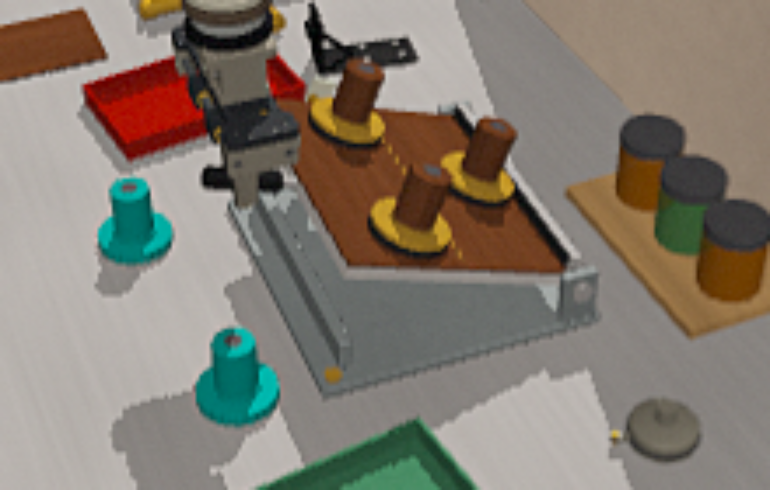

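```bash
python3 -m jog '[[[0.1,0.0002,0,0.0005,0],[0.1,0.0004,0,0.001,0],[0.1,0.0006,0,0.0015,0],[0.1,0.0008,0,0.002,0],[0.1,0.001,0,0.0025,0],[0.1,0.001,0,0.0025,0]]]'
```

```text
time_s: 8.7
ee_pos: [0.4455, -0.003, 0.1372]
tool_rot: [-0.08, -3.137, -0.002]
contact_force: [0.5, 5.1, -8.7]
finger_gap: 0.0216
```

```bash
python3 -m jog '[[[0.1,0.0002,0,0.0005,0],[0.1,0.0004,0,0.001,0],[0.1,0.0006,0,0.0015,0],[0.1,0.0008,0,0.002,0],[0.1,0.001,0,0.0025,0],[0.1,0.001,0,0.0025,0]]]'
```

```text
time_s: 9.3
ee_pos: [0.4459, -0.003, 0.1383]
tool_rot: [-0.08, -3.136, -0.002]
contact_force: [1.1, 4.1, -19.7]
finger_gap: 0.0212
```

```bash
python3 -m jog '[[[0.1,0.0002,0,0.0005,0],[0.1,0.0004,0,0.001,0],[0.1,0.0004,0,0.001,0],[0.1,0.0004,0,0.001,0],[0.1,0.0004,0,0.001,0],[0.1,0.0004,0,0.001,0],[0.1,0.0004,0,0.001,0],[0.1,0.0004,0,0.001,0]]]'
python3 - <<'E'
from h import *
im,d,P,T,i=cloud("side"); cv2.imwrite("pics/s5.png",cv2.resize(im[160:300,180:400],None,fx=3.5,fy=3.5)[:,:,::-1])
im,d,P,T,i=cloud("top"); cv2.imwrite("pics/t5.png",cv2.resize(im[130:290,150:390],None,fx=3.3,fy=3.3,interpolation=cv2.INTER_CUBIC)[:,:,::-1])
E
```

```text
time_s: 10.1
ee_pos: [0.4459, -0.003, 0.1386]
tool_rot: [-0.08, -3.135, -0.003]
contact_force: [1.9, 5.8, -22.2]
finger_gap: 0.0216
```

View pics/s5.png

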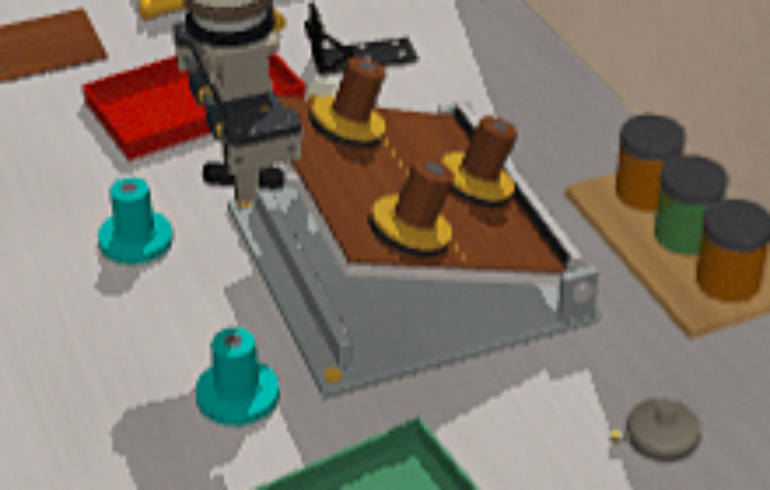

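View pics/t5.png

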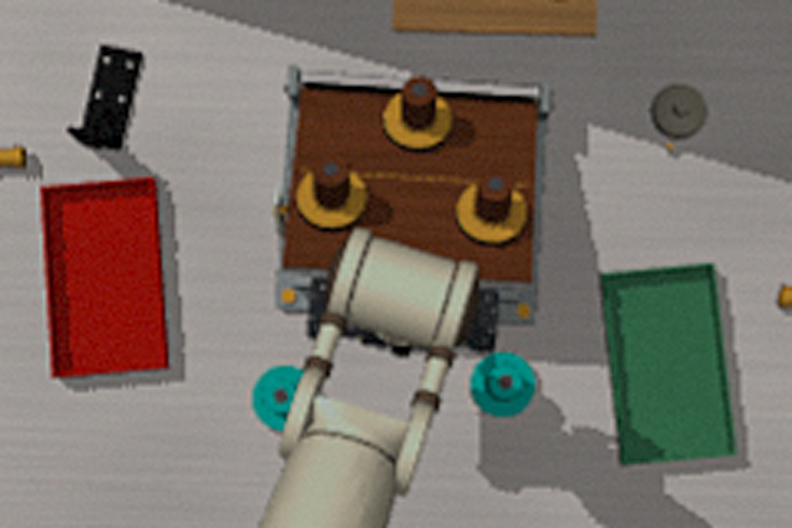

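```bash
python3 - <<'E'
import numpy as np
r=.294
a=[.372,.369,.364,.357,.348]
while a[-1]>.04: a.append(a[-1]-.01)
a+= [.032,.025,.019,.014,.010,.006,.003,.0]
a=np.array(a); z=r*np.sin(a); x=r*(1-np.cos(a))
for k in range(0,len(a)-1,10):
    print([[.1,round(x[j]-x[k],4),round(-.043*(x[j]-x[k]),4),round(z[j]-z[k],4),0] for j in range(k+1,min(k+11,len(a)))])
E
```

```text
[[0.1, np.float64(-0.0003), np.float64(0.0), np.float64(-0.0008), 0], [0.1, np.float64(-0.0008), np.float64(0.0), np.float64(-0.0022), 0], [0.1, np.float64(-0.0016), np.float64(0.0001), np.float64(-0.0041), 0], [0.1, np.float64(-0.0025), np.float64(0.0001), np.float64(-0.0066), 0], [0.1, np.float64(-0.0035), np.float64(0.0001), np.float64(-0.0094), 0], [0.1, np.float64(-0.0044), np.float64(0.0002), np.float64(-0.0122), 0], [0.1, np.float64(-0.0054), np.float64(0.0002), np.float64(-0.0149), 0], [0.1, np.float64(-0.0063), np.float64(0.0003), np.float64(-0.0177), 0], [0.1, np.float64(-0.0072), np.float64(0.0003), np.float64(-0.0205), 0], [0.1, np.float64(-0.008), np.float64(0.0003), np.float64(-0.0234), 0]]
[[0.1, np.float64(-0.0008), np.float64(0.0), np.float64(-0.0028), 0], [0.1, np.float64(-0.0016), np.float64(0.0001), np.float64(-0.0057), 0], [0.1, np.float64(-0.0024), np.float64(0.0001), np.float64(-0.0085), 0], [0.1, np.float64(-0.0031), np.float64(0.0001), np.float64(-0.0113), 0], [0.1, np.float64(-0.0038), np.float64(0.0002), np.float64(-0.0142), 0], [0.1, np.float64(-0.0045), n
[... 1231 characters left out ...]
loat64(-0.0088), 0], [0.1, np.float64(-0.0008), np.float64(0.0), np.float64(-0.0117), 0], [0.1, np.float64(-0.0009), np.float64(0.0), np.float64(-0.0147), 0], [0.1, np.float64(-0.001), np.float64(0.0), np.float64(-0.0164), 0], [0.1, np.float64(-0.001), np.float64(0.0), np.float64(-0.0185), 0], [0.1, np.float64(-0.0011), np.float64(0.0), np.float64(-0.0203), 0], [0.1, np.float64(-0.0011), np.float64(0.0), np.float64(-0.0217), 0], [0.1, np.float64(-0.0011), np.float64(0.0), np.float64(-0.0229), 0]]
[[0.1, np.float64(-0.0), np.float64(0.0), np.float64(-0.0012), 0], [0.1, np.float64(-0.0), np.float64(0.0), np.float64(-0.0021), 0], [0.1, np.float64(-0.0), np.float64(0.0), np.float64(-0.0029), 0]]
```

```bash
python3 -m jog '[[[0.1,-0.0003,0,-0.0008,0],[0.1,-0.0008,0,-0.0022,0],[0.1,-0.0016,0.0001,-0.0041,0],[0.1,-0.0025,0.0001,-0.0066,0],[0.1,-0.0035,0.0001,-0.0094,0],[0.1,-0.0044,0.0002,-0.0122,0],[0.1,-0.0054,0.0002,-0.0149,0],[0.1,-0.0063,0.0003,-0.0177,0],[0.1,-0.0072,0.0003,-0.0205,0],[0.1,-0.008,0.0003,-0.0234,0]]]'; python3 -m jog '[[[0.1,-0.0008,0,-0.0028,0],[0.1,-0.0016,0.0001,-0.0057,0],[0.1,-0.0024,0.0001,-0.0085,0],[0.1,-0.0031,0.0001,-0.0113,0],[0.1,-0.0038,0.0002,-0.0142,0],[0.1,-0.0045,0.0002,-0.0171,0],[0.1,-0.0052,0.0002,-0.0199,0],[0.1,-0.0058,0.0002,-0.0228,0],[0.1,-0.0064,0.0003,-0.0257,0],[0.1,-0.0069,0.0003,-0.0286,0]]]'; python3 -m jog '[[[0.1,-0.0005,0,-0.0029,0],[0.1,-0.001,0,-0.0058,0],[0.1,-0.0015,0.0001,-0.0087,0],[0.1,-0.002,0.0001,-0.0116,0],[0.1,-0.0024,0.0001,-0.0145,0],[0.1,-0.0028,0.0001,-0.0174,0],[0.1,-0.0031,0.0001,-0.0203,0],[0.1,-0.0035,0.0001,-0.0233,0],[0.1,-0.0038,0.0002,-0.0262,0],[0.1,-0.004,0.0002,-0.0291,0]]]'
```

```text
time_s: 11.2
ee_pos: [0.4398, -0.0028, 0.12]
tool_rot: [-0.079, -3.139, -0.002]
contact_force: [-8.5, 7.4, 6.6]
finger_gap: 0.0211
time_s: 12.2
ee_pos: [0.4332, -0.0026, 0.0911]
tool_rot: [-0.079, -3.139, -0.002]
contact_force: [-7.1, 8.2, 6.5]
finger_gap: 0.0213
time_s: 13.2
ee_pos: [0.4293, -0.0024, 0.0618]
tool_rot: [-0.079, -3.14, -0.002]
contact_force: [-6.3, 8.0, 4.6]
finger_gap: 0.0209
```

```bash
python3 -m jog '[[[0.1,-0.0002,0,-0.0029,0],[0.1,-0.0005,0,-0.0059,0],[0.1,-0.0006,0,-0.0088,0],[0.1,-0.0008,0,-0.0117,0],[0.1,-0.0009,0,-0.0147,0],[0.1,-0.001,0,-0.0164,0],[0.1,-0.001,0,-0.0185,0],[0.1,-0.0011,0,-0.0203,0],[0.1,-0.0011,0,-0.0217,0],[0.1,-0.0011,0,-0.0229,0]]]'
```

```text
time_s: 14.2
ee_pos: [0.4283, -0.0024, 0.0388]
tool_rot: [-0.079, -3.14, -0.002]
contact_force: [-5.7, 9.2, 4.9]
finger_gap: 0.021
```

```bash
python3 -m jog '[[[0.1,0,0,-0.001,0],[0.1,0,0,-0.002,0],[0.1,0,0,-0.003,0],[0.1,0,0,-0.004,0],[0.1,0,0,-0.005,0],[0.1,0,0,-0.0055,0],[0.1,0,0,-0.006,0]]]'
```

```text
time_s: 14.9
ee_pos: [0.4283, -0.0024, 0.0328]
tool_rot: [-0.079, -3.14, -0.002]
contact_force: [-5.7, 9.7, 4.0]
finger_gap: 0.0213
```

```bash
python3 -m jog '[[[0.1,0,0,-0.0007,0],[0.1,0,0,-0.0014,0],[0.1,0,0,-0.0021,0],[0.1,0,0,-0.0028,0],[0.1,0,0,-0.0035,0],[0.1,0,0,-0.0035,0]]]'
```

```text
time_s: 15.5
ee_pos: [0.4285, -0.0024, 0.0307]
tool_rot: [-0.079, -3.139, -0.002]
contact_force: [-11.5, 9.9, 18.8]
finger_gap: 0.0212
```

```bash
python3 -m jog '[[[0.1,0,0,0.0007,0],[0.1,0,0,0.0014,0],[0.6,0,0,0.0014,0],[0.6,0,0,0.0014,0],[0.6,0,0,0.0014,0],[0.6,0,0,0.0014,0],[0.6,0,0,0.0014,0]]]'; python3 -m jog '[[[0.6,0,0,0.02,0],[0.6,0,0,0.06,0],[0.6,0,0,0.11,0],[0.8,-0.05,0,0.16,0],[0.8,-0.08,0.02,0.19,0],[0.8,-0.08,0.07,0.19,0],[0.8,-0.08,0.12,0.19,0],[0.8,-0.08,0.15,0.19,0],[0.8,-0.08,0.15,0.19,0]]]'
python3 - <<'E'
from h import *
np.set_printoptions(precision=4,suppress=True)
im,d,P,T,i=cloud("side"); cv2.imwrite("pics/s6.png",cv2.resize(im[160:300,180:400],None,fx=3.5,fy=3.5)[:,:,::-1])
im,d,P,T,i=cloud("top"); cv2.imwrite("pics/t6.png",cv2.resize(im[130:290,150:390],None,fx=3.3,fy=3.3,interpolation=cv2.INTER_CUBIC)[:,:,::-1])
for th,z in [("foot_a_mid",.095),("foot_a",.06),("red_tray_floor",.004),("green_tray_floor",.004)]:
    for r in nets.mark_of("top",th):
        px=np.array(r["at"])*[560,420]; print(th,round(r["confidence"],2),px,ray(i,T,px,z))
E
```

```text
time_s: 16.2
ee_pos: [0.4286, -0.0033, 0.0297]
tool_rot: [0.08, 3.14, -0.001]
contact_force: [0.1, 0.6, -0.3]
finger_gap: 0.0548
time_s: 17.1
ee_pos: [0.3475, 0.1503, 0.2197]
tool_rot: [0.07, 3.14, 0.002]
contact_force: [0.3, -0.5, -0.1]
finger_gap: 0.0732
foot_a_mid 0.72 [250.6   196.602] [0.5612 0.0758 0.095 ]
foot_a 0.81 [250.88 197.19] [0.5641 0.0764 0.06  ]
foot_a 0.78 [296.184 202.608] [ 0.5481 -0.0927  0.06  ]
foot_a 0.68 [277.088 173.208] [ 0.6574 -0.0189  0.06  ]
foot_a 0.6 [301.504 247.38 ] [ 0.3825 -0.1156  0.06  ]
red_tray_floor 0.92 [185.08  215.796] [0.4942 0.3269 0.004 ]
green_tray_floor 0.77 [350.616 240.282] [ 0.4168 -0.3043  0.004 ]
```

View pics/s6.png

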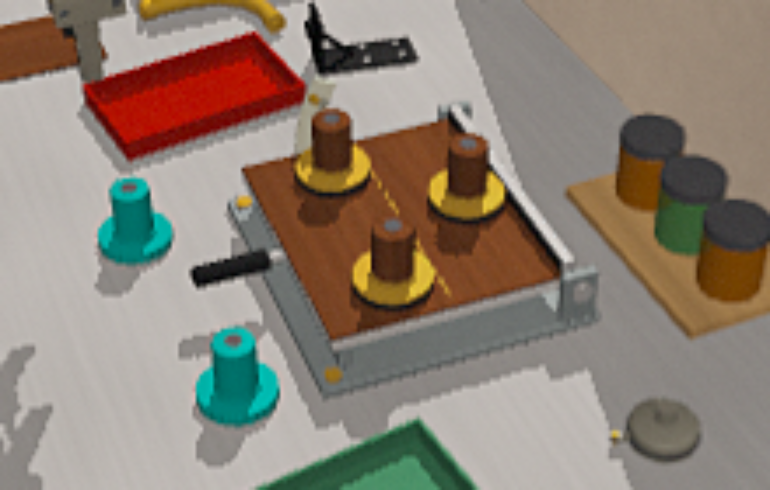

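View pics/t6.png

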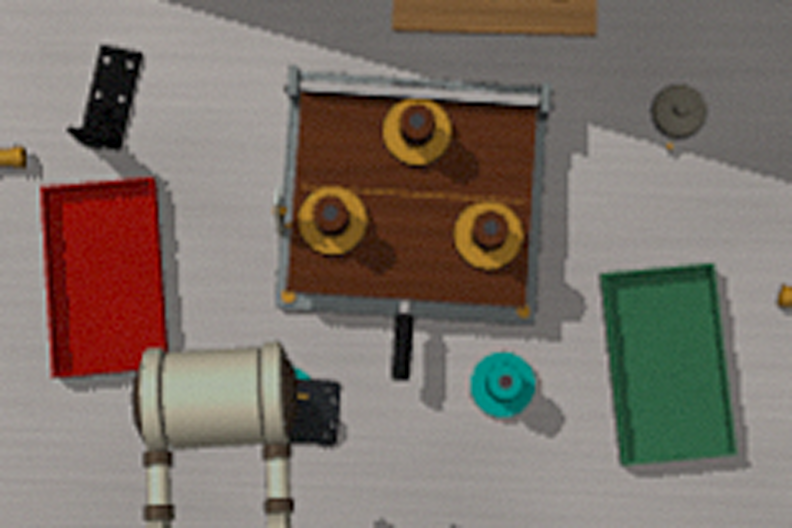

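```bash
cat > feet.py <<'E'
from h import *
np.set_printoptions(precision=4,suppress=True)
def feet(n,z0=.06):
    im,d,P,T,i=cloud(n)
    hsv=cv2.cvtColor(im,cv2.COLOR_RGB2HSV)
    m=cv2.inRange(hsv,(18,150,70),(30,255,255))
    nn,l,st,ce=cv2.connectedComponentsWithStats(cv2.morphologyEx(m,cv2.MORPH_CLOSE,np.ones((3,3))))
    for k in range(1,nn):
        if st[k,4]>60:
            c,_=cv2.findContours((l==k).astype(np.uint8),cv2.RETR_EXTERNAL,cv2.CHAIN_APPROX_NONE)
            h=cv2.convexHull(c[0]).reshape(-1,2)
            Q=np.array([ray(i,T,q,z0+.013)[:2] for q in h])
            (cx,cy),rad=cv2.minEnclosingCircle((Q*1000).astype(np.float32))
            A=np.c_[2*Q,np.ones(len(Q))]; s=np.linalg.lstsq(A,(Q**2).sum(1),rcond=None)[0]; r=np.sqrt(s[2]+s[0]**2+s[1]**2)
            print(n,st[k],"enc",cx,cy,rad,"fit",s[:2],r)
    return im
if __name__=="__main__":
    feet("top"); feet("side")
    i=eyes.camera_info("top")
    for p in [(417,120),(329,215),(491,229)]: print("cap",ray(i,i["T"],(p[0]/3.3+150,p[1]/3.3+130),.13))
    i=eyes.camera_info("side")
    for p in [(468,143),(330,118),(392,227)]: print("capside",ray(i,i["T"],(p[0]/3.5+180,p[1]/3.5+160),.13))
    i=eyes.camera_info("top")
    # tray inner floor corners (green/red)
    for nm,pts in [("green",[(605,275),(714,264),(735,455),(622,465)]),("red",[(43,187),(154,179),(168,369),(53,377)])]:
        Q=np.array([ray(i,i["T"],(p[0]/3.3+150,p[1]/3.3+130),.026)[:2] for p in pts]); print(nm,Q,Q.mean(0))
E
python3 feet.py
```

```text
top [266 160  21  20 222] enc 669.8143310546875 -13.890064239501953 38.822410583496094 fit [ 0.6698 -0.014 ] 0.03824802043334868
top [126 175  31  39 272] enc 565.8671875 480.19384765625 86.74320220947266 fit [0.5462 0.4503] 0.08704382489263408
top [240 187  21  20 220] enc 565.2774047851562 78.46196746826172 38.84996795654297 fit [0.5651 0.0783] 0.038145142557198905
top [287 191  22  21 222] enc 552.45458984375 -96.93595886230469 38.98609161376953 fit [ 0.5529 -0.097 ] 0.03775833099525199
top [386 217  25  45 280] enc 421.9078063964844 -463.4783935546875 87.3145751953125 fit [ 0.4109 -0.4351] 0.08538294889529557
side [150   0  26  45 410] enc 668.8577880859375 2835.89404296875 736.7640380859375 fit [0.447  2.8471] 0.7528031436429995
side [226 132  19   9 107] enc 607.6683959960938 633.75830078125 45.96017074584961 fit [0.6098 0.6342] 0.04343481955489943
side [220 157  41  12 187] enc 549.6590576171875 401.75506591796875 87.85157775878906 fit [0.5333 0.3776] 0.08467282184640078
side [264 201  23  14 166] enc 570.0546875 73.10094451904297 41.639434814453125 fit [0.5687 0.0745] 0.03967260036378132
side [302 208  23  15 172] enc 670.6282958984375 -15.911931991577148 40.783180236816406 fit [ 0.6708 -0.0162] 0.039224104651326884
side [280 229  28  18 218] enc 563.6926879882812 -100.7523422241211 46.68378829956055 fit [ 0.5629 -0.0993] 0.044678244657317984
side [281 332  51  49 613] enc 410.79376220703125 -510.094970703125 87.89679718017578 fit [ 0.3993 -0.4804] 0.08664993397673212
cap [ 0.669  -0.0156  0.13  ]
cap [0.5613 0.0775 0.13  ]
cap [ 0.5505 -0.099   0.13  ]
capside [ 0.673  -0.0154  0.13  ]
capside [0.5682 0.0766 0.13  ]
capside [ 0.5552 -0.1006  0.13  ]
green [[ 0.5154 -0.2352]
 [ 0.5313 -0.3599]
 [ 0.3148 -0.3839]
 [ 0.3003 -0.2566]] [ 0.4155 -0.3089]
red [[0.6006 0.4114]
 [0.6133 0.285 ]
 [0.3956 0.2594]
 [0.3834 0.3886]] [0.4982 0.3361]
```

```bash
python3 -m jog '[[[0.85,0.03,-0.015,0,0],[0.85,0.07,-0.035,0,0],[0.85,0.115,-0.058,0,0],[0.85,0.16,-0.081,0,0],[0.85,0.205,-0.104,0,0],[0.85,0.25,-0.127,0,0],[0.85,0.285,-0.145,0,0],[0.85,0.31,-0.158,0,0],[0.85,0.3225,-0.165,0,0],[0.85,0.3225,-0.165,0,0]]]'
python3 - <<'E'
from h import *
im,d,P,T,i=cloud("wrist"); cv2.imwrite("pics/w7.png",im[:,:,::-1]); print(bot.read_state()["ee_pos"])
E
```

```text
time_s: 18.5
ee_pos: [0.6715, -0.0203, 0.2184]
tool_rot: [-0.084, -3.14, 0.0]
contact_force: [-0.3, 0.9, -0.2]
finger_gap: 0.0781
[ 0.67070228 -0.01918019  0.21870842]
```

View pics/w7.png

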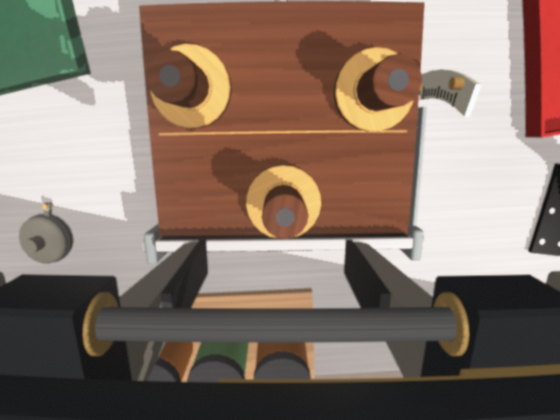

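```bash
python3 - <<'E'
from h import *
np.set_printoptions(precision=4,suppress=True)
i=eyes.camera_info("wrist");T=T_of("wrist",i); print(T[:3,3])
for p,z in [((286,217),.13),((284,202),.074),((170,76),.13),((398,79),.13),((190,86),.074),((376,89),.074)]: print(p,ray(i,T,p,z))
E
```

```text
[ 0.6032 -0.0153  0.3892]
(286, 217) [ 0.6712 -0.0099  0.13  ]
(284, 202) [ 0.6702 -0.0101  0.074 ]
(170, 76) [ 0.5549 -0.0937  0.13  ]
(398, 79) [0.5661 0.0813 0.13  ]
(190, 86) [ 0.5546 -0.0927  0.074 ]
(376, 89) [0.5662 0.0814 0.074 ]
```

```bash
python3 -m jog '[[[0.85,0,0.0075,-0.02,0],[0.85,0,0.0075,-0.055,0],[0.85,0,0.0075,-0.09,0],[0.85,0,0.0075,-0.115,0],[0.85,0,0.0075,-0.13,0],[0.85,0,0.0075,-0.135,0],[0.85,0,0.0075,-0.135,0]]]'; python3 -m jog '[[[0.7,0,0,0,0],[0.55,0,0,0,0],[0.3,0,0,0,0],[0.2,0,0,0,0],[0.2,0,0,0,0],[0.2,0,0,0,0],[0.2,0,0,0,0],[0.2,0,0,0,0]]]'
```

```text
time_s: 19.25
ee_pos: [0.6706, -0.0104, 0.0847]
tool_rot: [-0.08, -3.141, -0.0]
contact_force: [0.3, -0.3, 0.6]
finger_gap: 0.0781
time_s: 20.05
ee_pos: [0.6709, -0.0106, 0.0847]
tool_rot: [0.08, 3.14, -0.0]
contact_force: [-0.5, -0.7, 2.3]
finger_gap: 0.0394
```

```bash
python3 -m jog '[[[0.2,0,0,0.01,0],[0.2,0,0,0.03,0],[0.2,0,0,0.06,0],[0.2,0,0,0.09,0],[0.2,0,0,0.11,0],[0.2,-0.01,0.02,0.115,0],[0.2,-0.025,0.05,0.115,0.03],[0.2,-0.045,0.09,0.115,0.06],[0.2,-0.065,0.13,0.115,0.1],[0.2,-0.085,0.17,0.115,0.13]]]'; python3 -m jog '[[[0.2,-0.02,0.04,0,0.03],[0.2,-0.04,0.08,0,0.03],[0.2,-0.055,0.115,0,0.03],[0.2,-0.07,0.145,0,0.03],[0.2,-0.08,0.165,0,0.03],[0.2,-0.086,0.175,0,0.03],[0.2,-0.0875,0.178,0,0.03],[0.2,-0.0875,0.178,0,0.03]]]'
python3 - <<'E'
from h import *
im,d,P,T,i=cloud("wrist"); cv2.imwrite("pics/w8.png",im[:,:,::-1]); print(bot.read_state()["ee_pos"])
E
```

```text
time_s: 21.05
ee_pos: [0.5832, 0.1618, 0.1983]
tool_rot: [0.127, -3.137, -0.001]
contact_force: [0.2, -0.0, -1.9]
finger_gap: 0.0397
time_s: 21.85
ee_pos: [0.4979, 0.3373, 0.199]
tool_rot: [0.172, -3.136, 0.001]
contact_force: [-0.4, -0.2, -2.9]
finger_gap: 0.0394
[0.49832828 0.33684215 0.19913587]
```

View pics/w8.png

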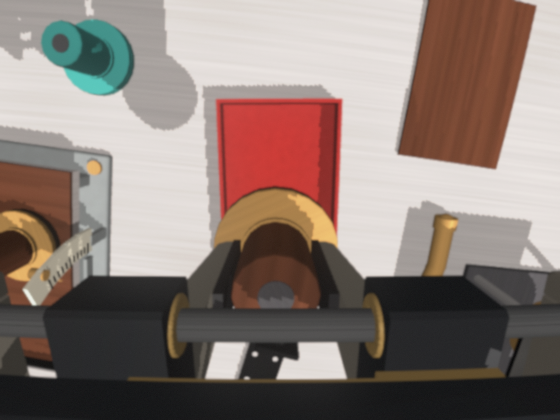

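```bash
python3 -m jog '[[[0.2,0,0,-0.02,0],[0.2,0,0,-0.055,0],[0.2,0,0,-0.09,0],[0.2,0,0,-0.125,0],[0.2,0,0,-0.148,0],[0.2,0,0,-0.158,0],[0.2,0,0,-0.163,0],[0.2,0,0,-0.166,0],[0.2,0,0,-0.168,0],[0.2,0,0,-0.1695,0]]]'
```

```text
time_s: 22.9
ee_pos: [0.4992, 0.3379, 0.0311]
tool_rot: [-0.171, 3.135, 0.001]
contact_force: [0.3, -0.1, -2.1]
finger_gap: 0.0397
```

```bash
python3 -m jog '[[[0.2,0,0,-0.0005,0],[0.2,0,0,-0.001,0],[0.2,0,0,-0.0015,0],[0.2,0,0,-0.002,0],[0.2,0,0,-0.002,0]]]'
```

```text
time_s: 23.4
ee_pos: [0.4985, 0.3377, 0.0288]
tool_rot: [-0.172, 3.136, 0.0]
contact_force: [-2.1, -1.3, 5.3]
finger_gap: 0.0396
```

```bash
python3 -m jog '[[[0.5,0,0,0,0],[0.65,0,0,0,0],[0.65,0,0,0,0],[0.65,0,0,0,0],[0.65,0,0,0.01,0],[0.65,0,0,0.04,0],[0.65,0,0,0.08,0],[0.7,0,0,0.12,0],[0.8,0,-0.02,0.16,-0.05],[0.8,0.01,-0.06,0.19,-0.1]]]'
python3 - <<'E'
from h import *
im,d,P,T,i=cloud("side"); cv2.imwrite("pics/s9.png",cv2.resize(im[160:300,180:400],None,fx=3.5,fy=3.5)[:,:,::-1])
E
```

```text
time_s: 24.4
ee_pos: [0.5081, 0.2798, 0.2213]
tool_rot: [-0.017, 3.138, 0.003]
contact_force: [1.1, -0.8, 0.1]
finger_gap: 0.0736
```

View pics/s9.png

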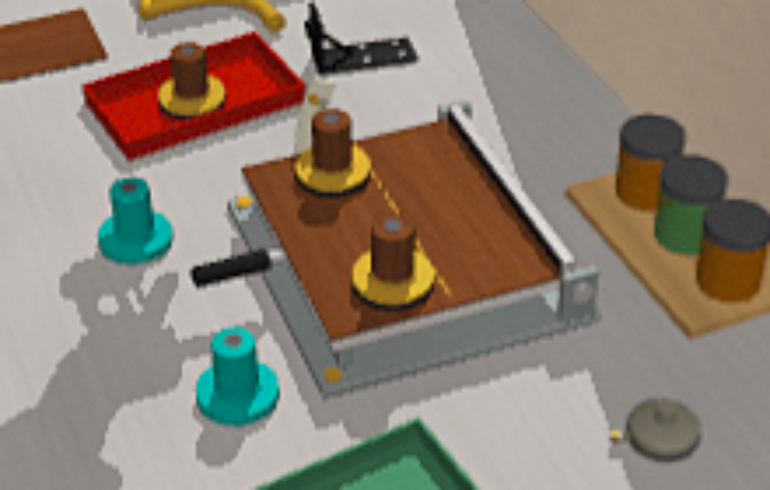

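```bash
python3 -m jog '[[[0.7,0.0075,-0.03,0,-0.14],[0.7,0.0175,-0.06,0,-0.28],[0.7,0.03,-0.1,0,-0.42],[0.7,0.04,-0.14,0,-0.56],[0.7,0.05,-0.17,0,-0.7],[0.7,0.0555,-0.19,0,-0.84],[0.7,0.0575,-0.197,0,-0.98],[0.7,0.0575,-0.197,0,-1.12],[0.7,0.0575,-0.197,0,-1.26],[0.7,0.0575,-0.197,0,-1.4]]]'; python3 -m jog '[[[0.7,0,0,-0.02,-0.07],[0.7,0,0,-0.03,-0.07],[0.7,0,0,-0.03,-0.07]]]'
python3 - <<'E'
from h import *
im,d,P,T,i=cloud("wrist"); cv2.imwrite("pics/w10.png",im[:,:,::-1]); print(bot.read_state()["ee_pos"])
E
```

```text
time_s: 25.45
ee_pos: [0.5656, 0.0811, 0.2178]
tool_rot: [2.02, 2.406, 0.0]
contact_force: [0.2, 0.2, 0.3]
finger_gap: 0.0644
time_s: 25.75
ee_pos: [0.5642, 0.0814, 0.1855]
tool_rot: [-2.092, -2.34, 0.004]
contact_force: [-0.8, 0.5, -0.6]
finger_gap: 0.0645
[0.56489372 0.08135844 0.18671794]
```

View pics/w10.png

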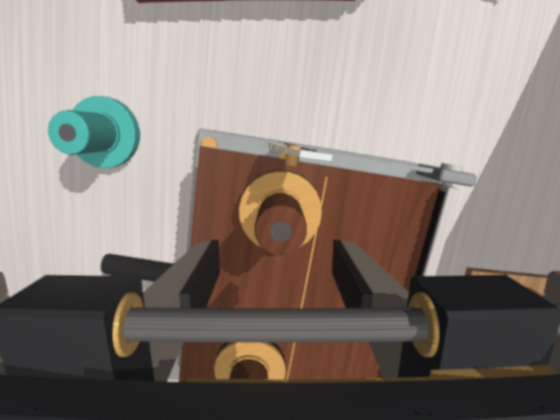

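```bash
python3 - <<'E'
from h import *
np.set_printoptions(precision=4,suppress=True)
i=eyes.camera_info("wrist");T=T_of("wrist",i)
for p,z in [((280,231),.13),((280,211),.074)]: print(p,ray(i,T,p,z))
E
```

```text
(280, 231) [0.5683 0.0795 0.13  ]
(280, 211) [0.5687 0.0814 0.074 ]
```

```bash
python3 -m jog '[[[0.7,0.003,-0.001,-0.02,0],[0.7,0.003,-0.001,-0.055,0],[0.7,0.003,-0.001,-0.085,0],[0.7,0.003,-0.001,-0.1,0],[0.7,0.003,-0.001,-0.104,0],[0.7,0.003,-0.001,-0.104,0]]]'; python3 -m jog '[[[0.55,0,0,0,0],[0.3,0,0,0,0],[0.2,0,0,0,0],[0.2,0,0,0,0],[0.2,0,0,0,0],[0.2,0,0,0,0],[0.2,0,0,0,0]]]'
```

```text
time_s: 26.4
ee_pos: [0.5691, 0.0803, 0.0841]
tool_rot: [2.095, 2.34, 0.001]
contact_force: [0.2, -0.5, 0.5]
finger_gap: 0.064
time_s: 27.1
ee_pos: [0.569, 0.0803, 0.0843]
tool_rot: [2.095, 2.34, 0.001]
contact_force: [-2.8, 0.2, 6.7]
finger_gap: 0.0394
```

```bash
python3 -m jog '[[[0.2,0,0,0.01,0],[0.2,0,0,0.03,0],[0.2,0,0,0.06,0],[0.2,0,0,0.09,0],[0.2,0,0,0.11,0],[0.2,-0.005,-0.02,0.115,0],[0.2,-0.014,-0.05,0.115,0],[0.2,-0.025,-0.09,0.115,0],[0.2,-0.036,-0.13,0.115,0],[0.2,-0.048,-0.175,0.115,0]]]'; python3 -m jog '[[[0.2,-0.012,-0.045,0,0],[0.2,-0.025,-0.09,0,0],[0.2,-0.036,-0.13,0,0],[0.2,-0.045,-0.165,0,0],[0.2,-0.052,-0.19,0,0],[0.2,-0.055,-0.2,0,0],[0.2,-0.056,-0.205,0,0],[0.2,-0.056,-0.205,0,0]]]'
python3 - <<'E'
from h import *
im,d,P,T,i=cloud("wrist"); cv2.imwrite("pics/w11.png",im[:,:,::-1]); print(bot.read_state()["ee_pos"])
im,d,P,T,i=cloud("side"); cv2.imwrite("pics/s11.png",cv2.resize(im[160:370,180:400],None,fx=2.8,fy=2.8)[:,:,::-1])
E
```

```text
time_s: 28.1
ee_pos: [0.5197, -0.0955, 0.1982]
tool_rot: [-2.094, -2.341, -0.0]
contact_force: [1.2, -0.7, -3.1]
finger_gap: 0.0397
time_s: 28.9
ee_pos: [0.4646, -0.2991, 0.1981]
tool_rot: [-2.095, -2.34, -0.001]
contact_force: [0.9, 0.8, -1.8]
finger_gap: 0.0394
[ 0.46481507 -0.29866616  0.19817413]
```

View pics/w11.png

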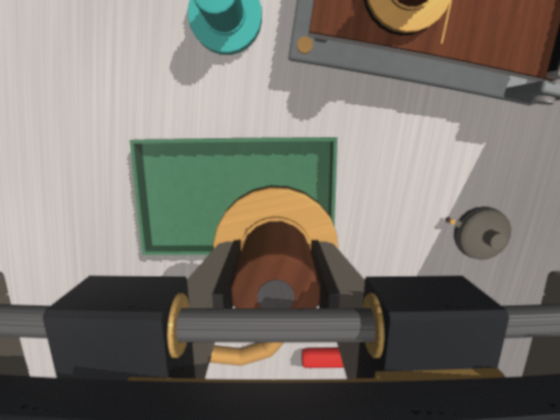

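View pics/s11.png

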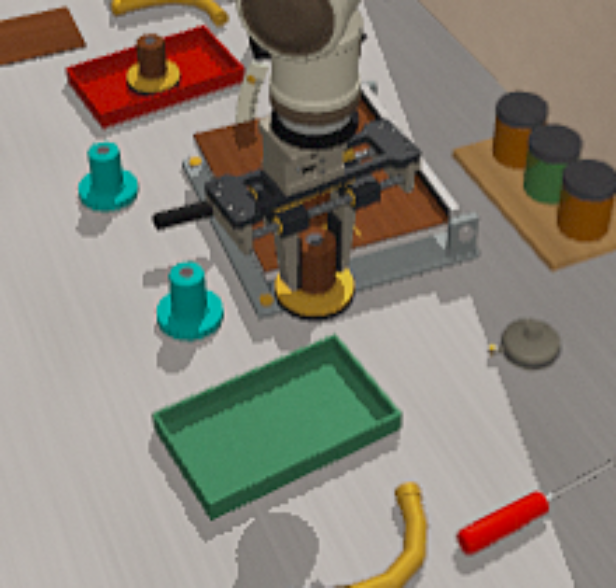

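```bash
python3 - <<'E'
from h import *
np.set_printoptions(precision=4,suppress=True)
i=eyes.camera_info("wrist");T=T_of("wrist",i)
for p in [(131,141),(337,138),(143,255)]: print(p,ray(i,T,p,.026))
i=eyes.camera_info("side");
for p in [(157,420),(335,340),(400,415),(212,515)]: print(p,ray(i,i["T"],(p[0]/2.8+180,p[1]/2.8+160),.026))
E
```

```text
(131, 141) [ 0.3056 -0.2541  0.026 ]
(337, 138) [ 0.5219 -0.2276  0.026 ]
(143, 255) [ 0.3202 -0.382   0.026 ]
(157, 420) [ 0.3065 -0.2673  0.026 ]
(335, 340) [ 0.5181 -0.24    0.026 ]
(400, 415) [ 0.5349 -0.3604  0.026 ]
(212, 515) [ 0.3177 -0.3966  0.026 ]
```

```bash
python3 -m jog '[[[0.2,0.003,-0.003,-0.02,0],[0.2,0.003,-0.003,-0.055,0],[0.2,0.003,-0.003,-0.09,0],[0.2,0.003,-0.003,-0.125,0],[0.2,0.003,-0.003,-0.148,0],[0.2,0.003,-0.003,-0.158,0],[0.2,0.003,-0.003,-0.163,0],[0.2,0.003,-0.003,-0.166,0],[0.2,0.003,-0.003,-0.1675,0],[0.2,0.003,-0.003,-0.1685,0]]]'; python3 -m jog '[[[0.2,0,0,-0.0005,0],[0.2,0,0,-0.001,0],[0.2,0,0,-0.001,0]]]'
```

```text
time_s: 30.0
ee_pos: [0.4683, -0.3033, 0.031]
tool_rot: [2.094, 2.339, -0.0]
contact_force: [-0.5, -1.1, -2.8]
finger_gap: 0.0398
time_s: 30.3
ee_pos: [0.4676, -0.3028, 0.0291]
tool_rot: [2.096, 2.34, -0.0]
contact_force: [0.5, 0.3, -2.5]
finger_gap: 0.0398
```

```bash
python3 -m jog '[[[0.2,0,0,-0.0005,0],[0.2,0,0,-0.001,0],[0.2,0,0,-0.0015,0],[0.2,0,0,-0.0015,0]]]'
```

```text
time_s: 30.7
ee_pos: [0.4677, -0.3029, 0.0287]
tool_rot: [-2.096, -2.34, 0.0]
contact_force: [-3.3, 2.7, 8.7]
finger_gap: 0.0393
```

```bash
python3 -m jog '[[[0.5,0,0,0,0],[0.65,0,0,0,0],[0.65,0,0,0,0],[0.65,0,0,0,0],[0.65,0,0,0.01,0],[0.65,0,0,0.04,0],[0.65,0,0,0.08,0],[0.65,0,0,0.12,0],[0.7,0.01,0.02,0.155,0],[0.7,0.025,0.06,0.16,0]]]'; python3 -m jog '[[[0.7,0.018,0.045,0,0],[0.7,0.035,0.09,0,0],[0.7,0.05,0.125,0,0],[0.7,0.059,0.142,0,0],[0.7,0.062,0.148,0,0],[0.7,0.062,0.148,0,0]]]'
python3 - <<'E'
from h import *
im,d,P,T,i=cloud("wrist"); cv2.imwrite("pics/w12.png",im[:,:,::-1]); print(bot.read_state()["ee_pos"])
im,d,P,T,i=cloud("side"); cv2.imwrite("pics/s12.png",cv2.resize(im[160:370,180:400],None,fx=2.8,fy=2.8)[:,:,::-1])
E
```

```text
time_s: 31.7
ee_pos: [0.495, -0.246, 0.194]
tool_rot: [2.093, 2.328, 0.0]
contact_force: [1.5, 0.8, -0.1]
finger_gap: 0.0645
time_s: 32.3
ee_pos: [0.5547, -0.0944, 0.1878]
tool_rot: [2.094, 2.341, -0.0]
contact_force: [-0.5, -0.8, -0.1]
finger_gap: 0.0645
[ 0.55441795 -0.09523706  0.18761696]
```

View pics/w12.png

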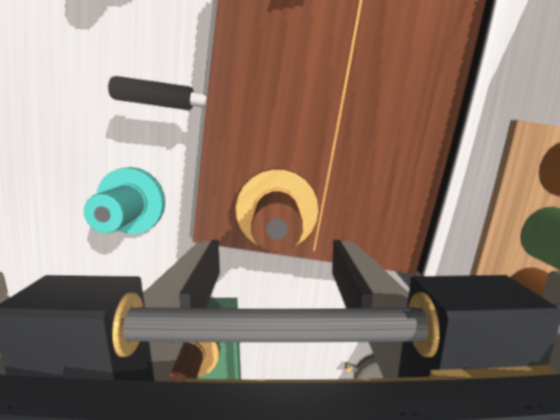

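View pics/s12.png

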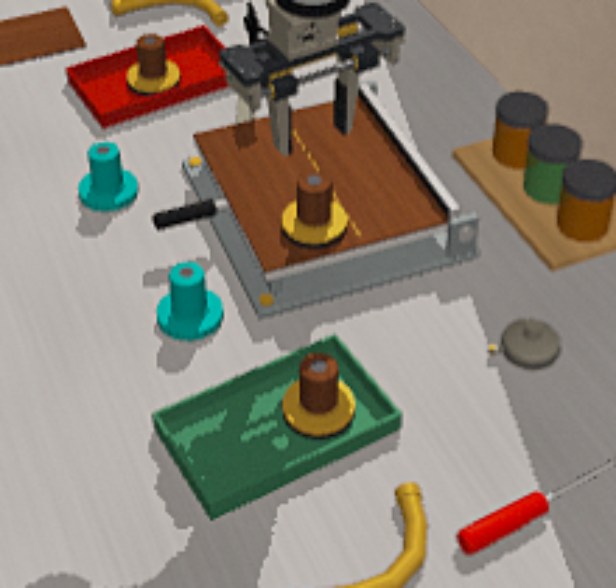

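```bash
python3 - <<'E'
from h import *
np.set_printoptions(precision=4,suppress=True)
i=eyes.camera_info("wrist");T=T_of("wrist",i)
for p,z in [((277,229),.13),((277,209),.074)]: print(p,ray(i,T,p,z))
E
python3 -m jog '[[[0.7,0.001,0,-0.02,0],[0.7,0.001,0,-0.055,0],[0.7,0.001,0,-0.085,0],[0.7,0.001,0,-0.098,0],[0.7,0.001,0,-0.1035,0],[0.7,0.001,0,-0.1035,0]]]'; python3 -m jog '[[[0.55,0,0,0,0],[0.3,0,0,0,0],[0.2,0,0,0,0],[0.2,0,0,0,0],[0.2,0,0,0,0],[0.2,0,0,0,0],[0.2,0,0,0,0]]]'
```

```text
(277, 229) [ 0.5554 -0.0965  0.13  ]
(277, 209) [ 0.5554 -0.0944  0.074 ]
time_s: 33.0
ee_pos: [0.5556, -0.0953, 0.0841]
tool_rot: [2.097, 2.339, -0.0]
contact_force: [0.8, -0.4, 0.2]
finger_gap: 0.0644
time_s: 33.7
ee_pos: [0.5562, -0.0949, 0.0848]
tool_rot: [2.095, 2.339, 0.001]
contact_force: [-1.3, -0.2, 5.9]
finger_gap: 0.04
```

```bash
python3 -m jog '[[[0.2,0,0,0.01,0],[0.2,0,0,0.03,0],[0.2,0,0,0.06,0],[0.2,0,0,0.09,0],[0.2,0,0,0.11,0],[0.2,-0.013,-0.015,0.115,0],[0.2,-0.033,-0.039,0.115,0],[0.2,-0.06,-0.07,0.115,0],[0.2,-0.088,-0.103,0.115,0],[0.2,-0.117,-0.137,0.115,0]]]'; python3 -m jog '[[[0.2,-0.027,-0.032,0,0],[0.2,-0.047,-0.055,0,0],[0.2,-0.06,-0.07,0,0],[0.2,-0.068,-0.079,0,0],[0.2,-0.07,-0.082,0,0],[0.2,-0.07,-0.082,0,0]]]'
python3 - <<'E'
from h import *
im,d,P,T,i=cloud("wrist"); cv2.imwrite("pics/w13.png",im[:,:,::-1]); print(bot.read_state()["ee_pos"])
E
```

```text
time_s: 34.7
ee_pos: [0.4371, -0.2321, 0.1986]
tool_rot: [-2.094, -2.341, -0.0]
contact_force: [0.9, -1.6, -2.1]
finger_gap: 0.0395
time_s: 35.3
ee_pos: [0.3687, -0.3134, 0.1987]
tool_rot: [-2.096, -2.34, -0.001]
contact_force: [0.1, 0.1, -1.6]
finger_gap: 0.0399
[ 0.36892749 -0.31307608  0.19869258]
```

View pics/w13.png

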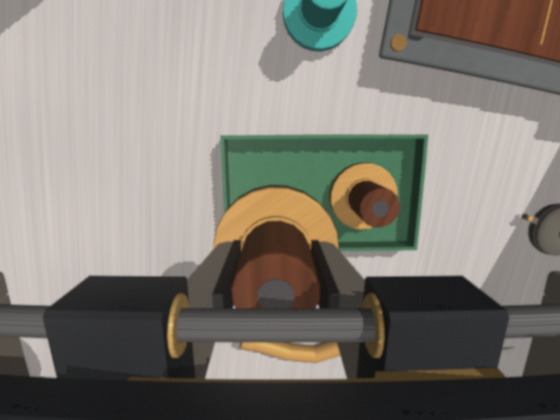

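```bash
python3 -m jog '[[[0.2,0,0,-0.02,0],[0.2,0,0,-0.055,0],[0.2,0,0,-0.09,0],[0.2,0,0,-0.125,0],[0.2,0,0,-0.148,0],[0.2,0,0,-0.158,0],[0.2,0,0,-0.163,0],[0.2,0,0,-0.166,0],[0.2,0,0,-0.168,0],[0.2,0,0,-0.169,0]]]'; python3 -m jog '[[[0.2,0,0,-0.0005,0],[0.2,0,0,-0.001,0],[0.2,0,0,-0.0015,0],[0.2,0,0,-0.0015,0]]]'
```

```text
time_s: 36.35
ee_pos: [0.3691, -0.3144, 0.0307]
tool_rot: [2.095, 2.339, -0.001]
contact_force: [0.4, -0.3, -1.1]
finger_gap: 0.0396
time_s: 36.75
ee_pos: [0.3687, -0.3141, 0.0291]
tool_rot: [2.096, 2.34, -0.0]
contact_force: [-1.2, 2.1, 5.4]
finger_gap: 0.0394
```

Contact felt; releasing and withdrawing.

```bash
python3 -m jog '[[[0.5,0,0,0,0],[0.65,0,0,0,0],[0.65,0,0,0,0],[0.65,0,0,0,0],[0.65,0,0,0.01,0],[0.65,0,0,0.04,0],[0.65,0,0,0.08,0],[0.65,0,0,0.12,0],[0.65,0,0,0.16,0],[0.65,0,0,0.2,0]]]'; python3 -m jog '[[[0.7,-0.02,0.02,0.02,0],[0.7,-0.03,0.06,0.04,0],[0.7,-0.03,0.1,0.05,0],[0.7,-0.03,0.13,0.05,0],[0.7,-0.03,0.15,0.05,0],[0.7,-0.03,0.15,0.05,0],[0.7,-0.03,0.15,0.05,0]]]'
python3 - <<'E'
from h import *
im,d,P,T,i=cloud("side"); cv2.imwrite("pics/s14.png",cv2.resize(im[160:370,180:400],None,fx=2.8,fy=2.8)[:,:,::-1])
im,d,P,T,i=cloud("top"); cv2.imwrite("pics/t14.png",cv2.resize(im[90:300,60:480],None,fx=1.9,fy=1.9)[:,:,::-1])
E
```

```text
time_s: 37.75
ee_pos: [0.3684, -0.3135, 0.2308]
tool_rot: [2.095, 2.339, -0.0]
contact_force: [0.0, -1.0, -0.4]
finger_gap: 0.0594
time_s: 38.45
ee_pos: [0.3386, -0.164, 0.2788]
tool_rot: [2.094, 2.34, -0.001]
contact_force: [0.1, -1.1, 0.2]
finger_gap: 0.0641
```

View pics/s14.png

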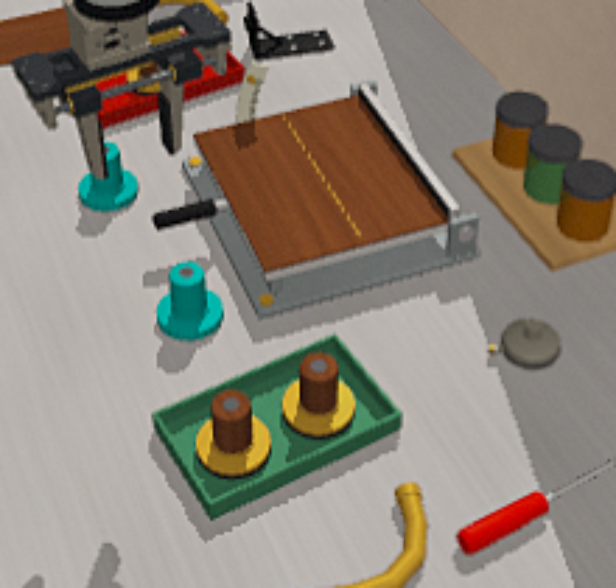

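View pics/t14.png

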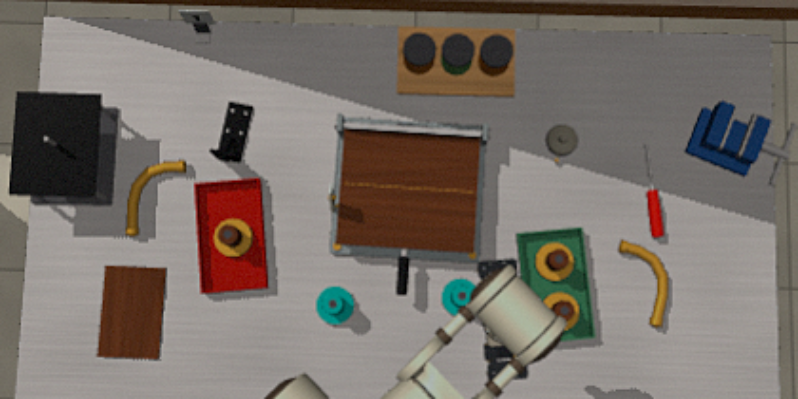

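```bash
python3 - <<'E'
from cell import job
print(job.close_job())
E
```

```text
the job is handed in; nothing more can be done
None
```

The job is handed in after about 38.6 s of the 72 s allowed. One foot slid and is in the red tray. The two that held are in the green tray.

- **Tilt test:** I swung the plane up slowly until the wrist force rose from about 9 N to 22 N with no further movement, which I took as the upper stop. The middle foot slid down to the stop bar; the two outer feet stayed put. I then lowered the plane with all three feet on it until the force showed it on the rest bar.
- **Placing:** The slid foot went to the red tray first, then the two that held to the green tray. Each was lowered onto the tray floor until light contact, about 5–9 N, before release.
- **Last checks:** The final side and top pictures show the plane flat and empty and both green-tray feet upright inside. The red-tray foot is inside its tray; the arm partly hid it in the last side view, but an earlier view showed it upright. The other things look unmoved by eye, and the gripper was clear of everything.
- **Disagreements:** The wrist and top cameras differed by about 4 mm in y. I went mostly by the wrist view, and the grasps came out centred. The final check was by eye only, with no positions measured afterwards.

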